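# Bring the tall vial to the reader

## Robot

A 7-joint arm with a two-finger parallel gripper is mounted at the origin on the work surface. World frame = base frame: x ahead of the robot, y to its left, z up, the work surface at z = 0. Lengths are in mm, angles in rad, forces in N, time in s.
With the tool pointing down it reaches from about 400 to 900 mm from the base axis. Payload 5.6 kg.
Tool frame: the origin (TCP) lies midway between the tips of the shut fingers; the grasp point (between the pads) lies 19 mm behind it; z points along the fingers, y is the line along which they close (so a half turn about z gives the same grasp; the last joint's range is limited). The gripper opens to 92 mm and grips with 3 to 60 N. Pads are 20 mm wide; open, the fingers measure 128 mm over their backs; the gripper's body (75 mm by 189 mm) begins 69 mm behind the grasp point.
Start: joints at [-1.192, 0.468, -0.012, 1.603, 0.006, 1.071, -0.056], TCP at [266.153, 593.019, 214.592] pointing down, gripper open.
Joint ranges: [-2.53, 2.53], [-0.31, 2.02], [-1.57, 1.55], [0.28, 2.44], [-1.29, 4.43], [0.15, 1.84], [-2.92, 2.92]. Speed limits (rad/s): [2.57, 2.57, 3.14, 3.14, 3.14, 3.14, 3.14].

## Interface

Orientations are given as a rotation vector (axis times angle).
In Python, from cell import robot, grip, kin, viewer gives the robot as it stands. Calls block until the motion is done:
- robot.movep(position, orientation): joint-space move of the TCP to a pose.
- robot.servo_line(position, feed=150, rotation=None): straight line of the TCP; rotation=None keeps the orientation; feed is the mean speed in mm/s.
- robot.goto_joints(angles): joint-space move.
- grip(opening, newtons=None): opening from 0.0 (shut) to 1.0 (fully open); newtons is the grip in N (None keeps the last); returns when the fingers have stopped.
- robot.hold(seconds).
- kin.ik(position, orientation): joint angles nearest the present ones, or None.
- robot.observe(): the state.
- viewer.read_camera(name): name is "scene" or "top" or "wrist"; returns the picture (480x640x3 uint8, red, green, blue); there is no depth.
- viewer.camera_info(name): a dict with "camera_matrix" (3x3 intrinsics, pixels), "k1" (the pictures are not rectified: a ray, as slopes to the right and down, at radius r is drawn at 1 + k1 r^2 times it, then the intrinsics apply), "R" (3x3) and "t" (3): a world point X has camera coordinates R X + t. Camera axes: x right, y down, z forward; pixel columns grow to the right and rows downward; lengths in mm; the calibration is good to about 2 mm. A picture is of the moment at which its call begins: read the wrist's pose just before it. camera_info takes no time and is no camera call; for the wrist camera it gives the pose at the moment of the call.
A pose or a line that the arm cannot do raises robot.IKError and nothing moves.
- robot.job_done(): hands the job in; it is judged then, once.
Trained networks look in the newest picture that a camera, given by its name, has taken for a name from the list of things; names that differ only in an ending like _2 or _b are one class to them, and where a whole thing is asked for, a point or a joint stands for the part that bears it (a point fixed in the world has none). Each returns a list of dicts, best first, with "confidence" (0 to 1); they miss things now and then, are a little off and sometimes report something else, mostly with a low value. They report only what shows in the picture. A call takes as long as a camera call. They do not tell look-alikes from the thing itself.
- viewer.silhouettes(name, camera): "mask" (480x640 bool, what is visible of it).
- viewer.pinpoint(name, camera): "at" ([x, y, z] in mm, in the coordinates of the camera as it stood for that picture, good to about 4 mm: a listed point, or the origin of a listed thing).
The state is a dict: "t": time; "joints": joint angles; "joint_velocities": joint speeds; "joint_torque": joint torques, N m; "tcp_pos": TCP position; "tcp_rot": TCP orientation; "contact_force": force on the tool from outside, world axes, zero at the start; "wrist_torque": the same for the moment, N m; "grip_width": opening from 0.0 (shut) to 1.0 (fully open); "grip_force": force on a finger pad.
Only numpy, scipy, OpenCV 4.12 (cv2) and the standard library are available. Lean on these libraries where they do the work, as an engineer would, in place of code of your own. Each camera call takes 0.05 s, during which the arm holds its last target. There are 200 camera calls.

## Task

With a fingertip, push against an arm of the four-armed vial carrier, without gripping it, to turn the carrier until the one tall vial stands centred in front of the reader's window; leave it at rest there. Then press the button on top of the reader all the way down with a fingertip and let it spring back. Do not press the button earlier, do not push on, lift or tip the vials, and leave the other things on the bench where they stand.

Things in the scene. Friction and masses are not known exactly. Their poses are not given: they have to be found in the camera images.
- station: fixed station: grey foot 12 mm thick, and a white reader housing 105 x 110 x 85 mm high beside the carrier. Origin on the bench at the carrier's axis; +x points level from the axis to the reader, z up. The reader's face is 135 mm from the axis, with a dark 40 mm square window in its middle, 42 to 82 mm above the bench; the housing spans y -55 to +55 mm, x 135 to 240 mm
- reading_spot (a point): point centred in front of the window, 100 mm from the carrier's axis, 24 mm above the bench (where the underside of the tall vial belongs); fixed to the station
- carrier: aluminium four-armed carrier, turning either way, for more than a full turn, about a vertical axis; it stays where it is left (about 2 N at 52 mm from the axis turns it). Origin on the axis at bench height; its arms lie along its own +x, +y, -x, -y. Hub 20 mm radius, top 72 mm above the bench. Each arm ends in an open cup; three cups hold a vial each, one is empty; which is which varies
- push_point (a point): point on the centre line of the carrier's +x arm, 52 mm from the axis, 53 mm above the bench. All four arms are alike: a straight bar 10 mm thick, bare from 20 to 81 mm from the axis, 44 to 62 mm above the bench; beneath are only the foot and a steel disc (radius 45 mm, top 18 mm above the bench). Cup centres are 100 mm from the axis, 38 mm outside diameter, rim 52 mm above the bench
- tall_vial: the tall vial: amber vial with a white cap, 29 mm diameter, 75 mm tall, standing loose and upright in a cup of the carrier; origin at the centre of its underside, 24 mm above the bench; its top is 99 mm above the bench
- short_vial_a: short amber vial with a white cap, 29 mm diameter, 48 mm tall, standing loose and upright in a cup of the carrier; origin at the centre of its underside, 24 mm above the bench; its top is 72 mm above the bench
- short_vial_b: short amber vial with a white cap, 29 mm diameter, 48 mm tall, standing loose and upright in a cup of the carrier; origin at the centre of its underside, 24 mm above the bench; its top is 72 mm above the bench
- read_button (a joint): travel of the reader's spring button, m: 0 up, 0.006 fully down; about 5 N presses it fully, straight down, and it springs back
- read_button_top (a point): centre of the top face of the round grey button (28 mm diameter) on the reader's top, 180 mm from the carrier's axis; fixed to the button
- squat_jar: white lidded jar 60 mm diameter, 60 mm tall; a bystander, loose on the bench; origin at the centre of its underside
- white_bottle: white bottle 64 mm diameter, 150 mm tall; a bystander, loose on the bench; origin at the centre of its underside
- timer: flat grey timer 65 x 65 x 20 mm; a bystander, loose on the bench; origin at the centre of its underside
- tip_box: pipette-tip box 87 x 122 x 63 mm high, white with a blue lid; a bystander, loose on the bench; origin at the centre of its underside
- tube_rack: grey rack 70 x 110 x 40 mm high with small white tubes; a bystander, loose on the bench; origin at the centre of its underside
Things that resemble listed ones, but are neither listed nor needed, are in the scene too. What is shaped like the short_vial_b but brown or purple is not meant.

How it is judged (in metres and radians):
On the way, in this order (a step that is already met when the one before it is completed fails the run):
1. the tall vial stands in front of the window, the carrier at rest (horizontal distance between tall_vial and reading_spot below 0.012 m and angular speed of carrier below 0.05 rad/s), for 0.3 s.
2. the reader's button is pressed down (value of joint read_button above 0.005 m), for 0.05 s.
At the end, for the whole second after the job is handed in: The tall vial's axis is within 12 mm (level) of the reading spot, the carrier is at rest, all vials still sit upright in their cups, and the button has sprung back up (under 2 mm) after being pressed at least 5 mm (all of step 1 and value of joint read_button below 0.002 m and height (world z) of each of tall_vial, short_vial_a, short_vial_b below 0.03 m and angle between each of tall_vial, short_vial_a, short_vial_b's own z axis and vertical below 0.2 rad); the robot touches nothing.
It fails at once if an arm of the carrier is gripped: the point between the finger pads lies within 6 mm of an arm's centre line, less than 75 mm above the bench (height (world z) of the grasp point below 0.075 m and ((x of the grasp point in the frame of carrier between -0.006 and 0.006 m and (y of the grasp point in the frame of carrier between 0.022 and 0.08 m or y of the grasp point in the frame of carrier between -0.08 and -0.022 m)) or (y of the grasp point in the frame of carrier between -0.006 and 0.006 m and (x of the grasp point in the frame of carrier between 0.022 and 0.08 m or x of the grasp point in the frame of carrier between -0.08 and -0.022 m)))).
It fails at once if the button is pressed (over 3 mm) while the tall vial is not within 12 mm of the reading spot (value of joint read_button above 0.003 m and horizontal distance between tall_vial and reading_spot above 0.012 m).
It fails at once if a vial is lifted more than 10 mm or tipped more than 20 degrees (height (world z) of any of tall_vial, short_vial_a, short_vial_b above 0.034 m or angle between any of tall_vial, short_vial_a, short_vial_b's own z axis and vertical above 0.35 rad).
It fails at once if the robot touches a vial with more than 2 N (contact force between any of the fingers, the arm and tall_vial above 2 N or contact force between any of the fingers, the arm and short_vial_a above 2 N or contact force between any of the fingers, the arm and short_vial_b above 2 N).
It fails at once if a bystander on the bench is moved more than 15 mm (distance of any of squat_jar, white_bottle, timer, tip_box, tube_rack from where it was at the start of the episode above 0.015 m).
It also fails if it takes over 48 s, if anything falls off the work surface, if the arm or the gripper's body presses on something with over 40 N, if the wrist force passes 120 N, or if a joint passes its speed limit or range.

## Working session

There is one attempt and no reset: what is moved stays moved. The work goes in short steps, each a Python script; the robot and the scene stay as the last script left them, time stands still between calls to the robot, and variables do not carry over. Pictures are saved under pics/ and viewed, at most 10 in all, crops included, and the job is handed in when it is done.

```bash
ls; mkdir -p pics; cat > h.py <<'E'
import numpy as np, cv2
from cell import robot, grip, kin, viewer
def look(cam, names):
    im=viewer.read_camera(cam); ci=viewer.camera_info(cam); R=np.array(ci["R"]);t=np.array(ci["t"])
    out={}
    for n in names:
        try: out[n]=[(round(d["confidence"],2),np.round(R.T@(np.array(d["at"])-t),1)) for d in viewer.pinpoint(n,cam)]
        except Exception as e: out[n]=repr(e)
    return im,out
def save(im,f): cv2.imwrite("pics/"+f,im[:,:,::-1])
def proj(X,cam):
    ci=viewer.camera_info(cam); c=np.array(ci["R"])@np.array(X,float)+np.array(ci["t"]); s=c[:2]/c[2]
    s=s*(1+ci["k1"]*(s@s)); K=np.array(ci["camera_matrix"]); return K[:2,:2]@s+K[:2,2]
E
python3 - <<'E'
from h import *
o=robot.observe(); print(o["t"],o["tcp_rot"],o["grip_width"])
N=["station","reading_spot","carrier","push_point","tall_vial","short_vial_a","read_button_top","squat_jar","white_bottle","timer","tip_box","tube_rack"]
for c in ("top","scene"):
    im,out=look(c,N); save(im,c+"0.png"); print(c)
    for k,v in out.items(): print(k,v)
print(robot.observe()["t"])
E
```

```text
pics
0.0 [-6.57793249e-01 -3.07171201e+00  2.77216588e-03] 0.9983193966143027
top
station [(0.69, array([ 5.286e+02, -3.730e+01,  3.000e-01]))]
reading_spot [(0.68, array([450.2,  26.1,  28.6])), (0.55, array([ 4.840e+02, -2.687e+02,  3.000e-01]))]
carrier [(0.97, array([529.1, -41.6,  -3.5]))]
push_point [(0.96, array([488.1,  -3.1,  53.7]))]
tall_vial [(0.65, array([ 462.6, -112.7,   23.4]))]
short_vial_a [(0.68, array([452.1,  23.8,  26.2])), (0.68, array([ 3.437e+02, -4.990e+01,  2.000e-01])), (0.61, array([ 366.7, -144.7,   -3. ])), (0.56, array([607.7, -96.3,  22.7])), (0.54, array([296.2, 167.7,   0.9]))]
read_button_top [(0.5, array([472.3, 136.3, 107.2])), (0.36, array([613.3, 184.1,  -2.3]))]
squat_jar [(0.86, array([720.2,  34. ,  -4.3]))]
white_bottle [(0.91, array([6.112e+02, 1.843e+02, 3.000e-01])), (0.21, array([358.8,  67. ,  -0. ]))]
timer [(0.82, array([359.7,  66.4,  -2.5]))]
tip_box [(0.93, array([ 6.742e+02, -2.230e+02,  1.000e-01]))]
tube_rack [(0.85, array([ 482.8, -271.3,    1. ]))]
scene
station [(0.97, array([527.7, -40.3,  -1.3]))]
reading_spot [(0.69, arra
[... 272 characters left out ...]
, array([ 6.178e+02,  1.931e+02, -1.000e-01]))]
short_vial_a [(0.7, array([606.7, -95.3,  24.3])), (0.68, array([349.1, -42.8,   1.8])), (0.62, array([291.3, 176.5,   1.1])), (0.57, array([449.6,  25. ,  22.3])), (0.52, array([ 3.676e+02, -1.447e+02, -1.000e-01])), (0.5, array([ 485.3, -273.8,   -0.7]))]
read_button_top [(0.52, array([471.1, 139.1, 103.7]))]
squat_jar [(0.56, array([715.7,  34.4,  -2.2])), (0.33, array([496.1,  54.8,  19.4]))]
white_bottle [(0.92, array([6.156e+02, 1.949e+02, 5.000e-01]))]
timer [(0.83, array([358.3,  67.1,  -1.9])), (0.15, array([495. ,  54.5,  21. ]))]
tip_box [(0.85, array([ 672.4, -220.5,   -2.2]))]
tube_rack [(0.92, array([ 482.9, -268.6,   -2.5]))]
1.3
```

View pics/top0.png

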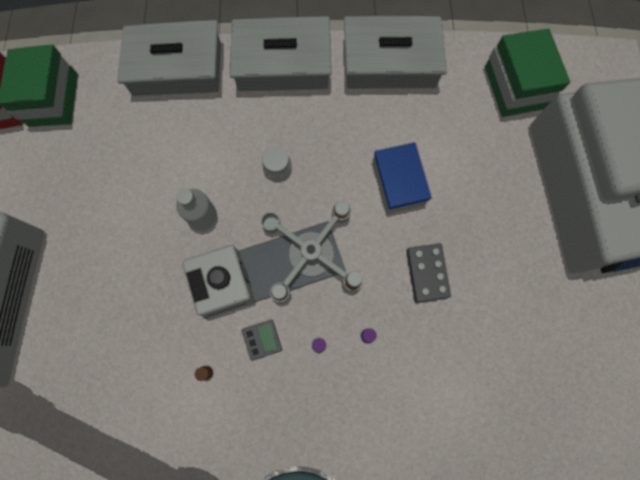

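View pics/scene0.png

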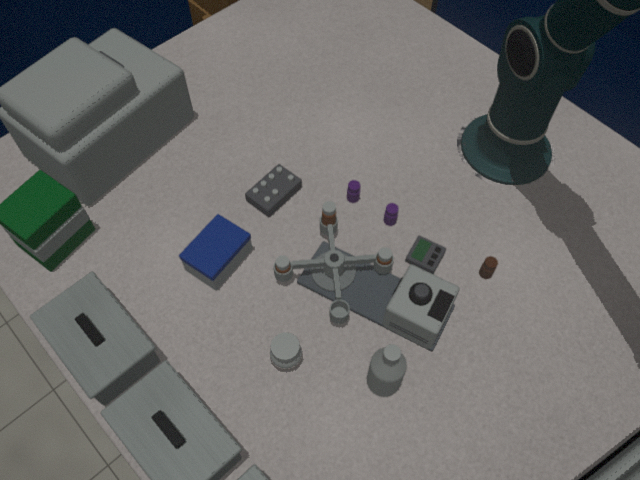

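The top view shows the axis at (311,250), the reader's button at (218,278), the tall vial at (354,282), short vials at (342,211) and (281,291), and the empty cup at (270,223). The purple and brown look-alikes stand free on the bench. The tall vial is at about 231° and the reader at about 108°, so I turn the carrier about 123° clockwise. Next I plan the arc.

```bash
cat >> h.py <<'E'
from scipy.spatial.transform import Rotation as Ro
A=np.array([529.,-38.8]); RD=108.0
def down(psi): # tool z down, y axis at world angle psi (deg)
    p=np.radians(psi); y=np.array([np.cos(p),np.sin(p),0]); z=np.array([0,0,-1.]); x=np.cross(y,z)
    return Ro.from_matrix(np.c_[x,y,z]).as_rotvec()
def P(phi,z,r=52.): p=np.radians(phi); return [A[0]+r*np.cos(p),A[1]+r*np.sin(p),z]
E
python3 - <<'E'
from h import *
for k in range(4):
  for half in (0,180):
    row=[]
    for f in (270,230,190,150,125):
        phi=f+90*k; q=kin.ik(P(phi,50),down(phi+half)); row.append(None if q is None else round(float(q[6]),2))
    print(k,half,row)
print(kin.ik([473,132,150],down(18)),kin.ik([473,132,150],down(108)))
E
```

```text
0 0 [-0.96, -1.31, -1.89, 2.57, 2.16]
0 180 [1.9, 1.25, 0.52, -0.2, -0.61]
1 0 [0.38, -0.19, -0.81, -1.13, -1.42]
1 180 [-2.18, 2.54, 2.05, 1.42, 0.98]
2 0 [1.6, 1.03, 0.5, -0.04, -0.42]
2 180 [-1.21, -1.36, -2.02, 2.66, 2.36]
3 0 [-2.08, 2.4, 1.76, 1.16, 0.83]
3 180 [0.34, -0.37, -1.05, -1.33, -1.61]
[-0.66324586  0.29133459  0.37925038  2.0638087  -0.14713581  0.81153788
  0.11725987] [-0.41518288  0.28484306  0.08726417  2.04832432 -0.03382845  0.80973756
  1.57687316]
```

```bash
cat > p1.py <<'E'
from h import *
grip(0.0); robot.movep(P(89,200),down(89)); robot.servo_line(P(89,50),feed=120)
o=robot.observe(); print(o["t"],o["tcp_pos"],o["joints"].round(2) if hasattr(o["joints"],'round') else o["joints"])
for phi in np.arange(81,-36,-8.):
    robot.servo_line(P(phi,50),feed=40,rotation=down(phi))
    f=np.array(robot.observe()["contact_force"]); print(phi,f.round(1))
    if np.linalg.norm(f)>20: break
print(robot.observe()["t"])
im,out=look("top",["tall_vial","carrier","push_point","short_vial_a"]); save(im,"top1.png")
for k,v in out.items(): print(k,v)
E
python3 p1.py
```

```text
6.325 [530.45518199  13.24053859  50.63809796] [-0.31  0.51  0.28  2.02 -0.23  0.63  1.67]
81.0 [ 0.1  0.1 -0.1]
73.0 [-0.7  0.2  0.2]
65.0 [ 0.1  0.5 -0.6]
57.0 [-0.1  0.2 -0.2]
49.0 [ 0.7 -0.  -0.7]
41.0 [0.1 0.9 0.6]
33.0 [ 0.7  0.5 -0.8]
25.0 [ 0.4  1.2 -0.2]
17.0 [ 0.1 -0.   0.6]
9.0 [-0.4  0.7  0.2]
1.0 [-0.7  0.3  0.2]
-7.0 [ 0.1  0.9 -0.6]
-15.0 [ 0.9  0.7 -1.5]
-23.0 [-0.5  0.4 -0.2]
-31.0 [ 1.  -0.5  0.4]
11.325
tall_vial [(0.45, array([466.8,  47.7,  23.8]))]
carrier [(0.78, array([529.8, -37. ,  -3.5])), (0.51, array([530.6, -37.3,   2. ]))]
push_point []
short_vial_a [(0.57, array([ 362.8, -141. ,   -0.8])), (0.47, array([447.5, -91. ,  22.7])), (0.46, array([346.4, -49.8,   0.5]))]
```

View pics/top1.png

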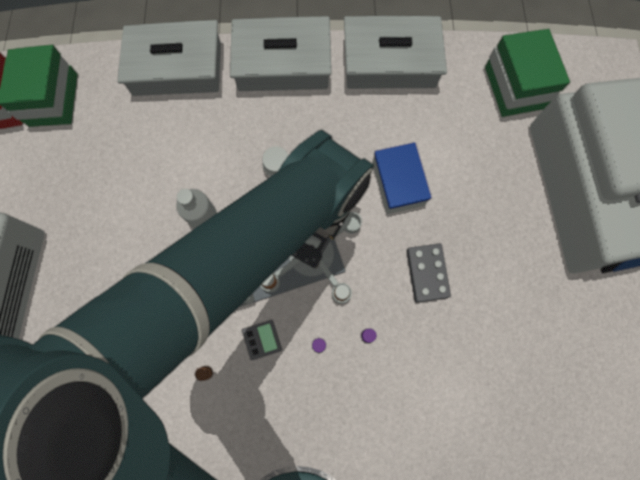

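The picture shows the arm covering the hub; the tall vial is visible at (270,282), at about 124°. The carrier needs about 16° more.

```bash
cat > p2.py <<'E'
from h import *
for phi in (-36.,-41.,-45.):
    robot.servo_line(P(phi,50),feed=25,rotation=down(phi))
robot.servo_line(P(-35,50),feed=60); robot.servo_line(P(-35,200),feed=150)
robot.movep([600,-200,330],down(-35))
print(robot.observe()["t"])
for c in ("top","scene"):
    im,out=look(c,["tall_vial","carrier","push_point","short_vial_a","read_button_top","reading_spot","station"]); save(im,c+"2.png"); print(c)
    for k,v in out.items():
        for cf,p in v[:3]: print(k,cf,p,np.degrees(np.arctan2(p[1]-A[1],p[0]-A[0])).round(1),np.hypot(*(p[:2]-A)).round(0))
E
python3 p2.py
```

```text
14.7583
top
carrier 0.71 [623.7   1.4  27.6] 23.0 103.0
push_point 0.57 [473.8 135.9 108.4] 107.5 183.0
short_vial_a 0.61 [620.    3.   24.9] 24.7 100.0
short_vial_a 0.53 [ 362.1 -144.3   -1.6] -147.7 197.0
read_button_top 0.43 [474.2 136.1 108.9] 107.4 183.0
scene
tall_vial 0.76 [490.1  54.   23.5] 112.7 101.0
carrier 0.87 [527.4 -38.   -1.8] 153.4 2.0
push_point 0.62 [577.7 -15.4  54.6] 25.7 54.0
short_vial_a 0.83 [ 362.6 -142.4    0. ] -148.1 196.0
short_vial_a 0.82 [347.8 -45.2   1. ] -178.0 181.0
short_vial_a 0.72 [ 6.19e+02 -1.00e-01  2.00e+01] 23.3 98.0
read_button_top 0.49 [474.3 141.6 105. ] 106.9 189.0
reading_spot 0.68 [493.2  56.8  20.6] 110.5 102.0
station 0.57 [ 5.276e+02 -3.510e+01  4.000e-01] 110.7 4.0
```

View pics/scene2.png

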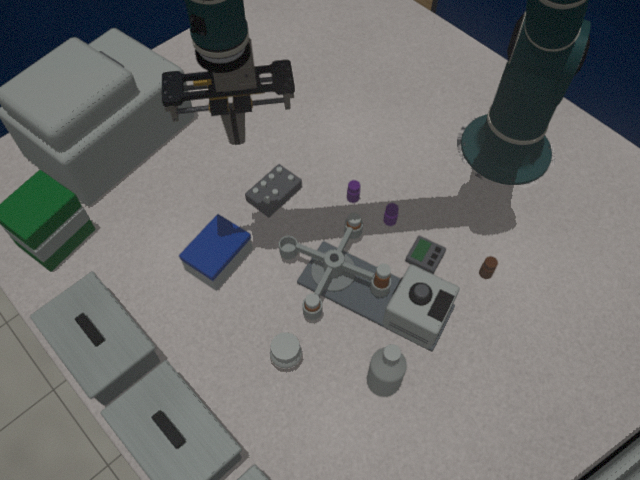

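View pics/top2.png

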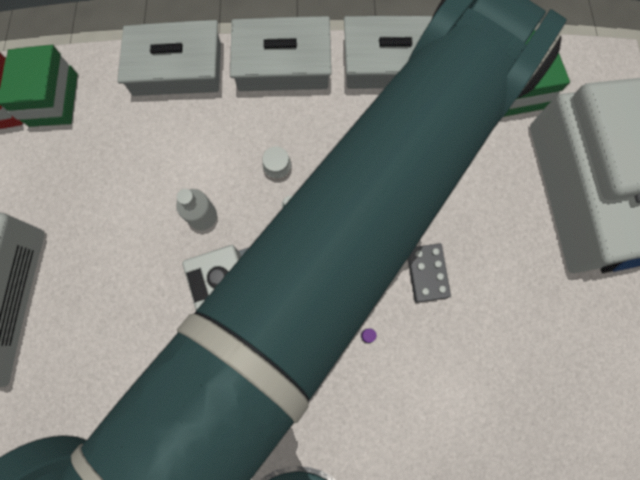

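Scene view: the tall vial is at (382,278), just short of the window, at about 113.5° against 107.5°. In the top view the arm hides the carrier. I push 6° more, then park at the start pose for a clear look.

```bash
cat > p3.py <<'E'
from h import *
robot.movep(P(-35,200),down(-35)); robot.servo_line(P(-35,50),feed=120)
for phi in (-42.,-47.,-51.5):
    robot.servo_line(P(phi,50),feed=25,rotation=down(phi))
robot.servo_line(P(-38,50),feed=60); robot.servo_line(P(-38,200),feed=150)
robot.goto_joints([-1.192, 0.468, -0.012, 1.603, 0.006, 1.071, -0.056])
print(robot.observe()["t"])
for c in ("top","scene"):
    im,out=look(c,["tall_vial","carrier","push_point","short_vial_a","read_button_top","reading_spot","station"]); save(im,c+"3.png"); print(c)
    for k,v in out.items():
        for cf,p in v[:4]: print(k,cf,p,np.degrees(np.arctan2(p[1]-A[1],p[0]-A[0])).round(1),np.hypot(*(p[:2]-A)).round(0))
    if c=="top": cv2.imwrite("pics/top3c.png",cv2.resize(im[180:340,160:400,::-1],None,fx=3.3,fy=3.3,interpolation=cv2.INTER_CUBIC))
    for a in (104.5,107.5,110.5): print(a,[proj(P(a,z,r),c).round(0).tolist() for r,z in ((100,99),(180,97),(20,72))])
E
python3 p3.py
```

```text
22.8667
top
tall_vial 0.54 [498.2  63.1  24.9] 106.8 106.0
tall_vial 0.22 [432.7 -64.2  22.7] -165.2 100.0
carrier 0.83 [528.2 -38.7  -6. ] 172.9 1.0
push_point 0.98 [581. -21.  53.] 18.9 55.0
push_point 0.4 [622.1  -8.9  24.7] 17.8 98.0
short_vial_a 0.76 [344.7 -50.5  -0.8] -176.4 185.0
short_vial_a 0.67 [ 361.9 -143.2   -1.5] -148.0 197.0
short_vial_a 0.59 [626.9  -6.3  27.9] 18.4 103.0
short_vial_a 0.57 [294.6 169.8   1. ] 138.3 314.0
read_button_top 0.48 [474.  134.6 108.5] 107.6 182.0
reading_spot 0.63 [504.2  64.4  26.3] 103.5 106.0
station 0.9 [528.7 -37.5  -1.4] 103.0 1.0
station 0.51 [624.6  -6.5  25.8] 18.7 101.0
104.5 [[259.0, 260.0], [217.0, 272.0], [302.0, 251.0]]
107.5 [[260.0, 263.0], [219.0, 277.0], [302.0, 252.0]]
110.5 [[261.0, 265.0], [220.0, 282.0], [302.0, 252.0]]
scene
tall_vial 0.56 [499.5  60.   26.1] 106.6 103.0
tall_vial 0.44 [580.  -22.5  56.9] 17.7 54.0
carrier 0.72 [ 674.3 -217.4   -0.9] -50.9 230.0
push_point 0.8 [576.1 -22.2  54.7] 19.4 50.0
short_vial_a 0.81 [ 366.3 -144.2    0.6] -147.1 194.0
short_vial_a 0.78 [345.1 -44.9   0.4] -178.1 184.0
short_vial_a 0.7 [292.2 176.6   0.6] 137.7 320.0
short_vial_a 0.54 [429.  -65.6  25.2] -165.0 104.0
read_button_top 0.67 [473.3 136.6 103.8] 107.6 184.0
read_button_top 0.55 [626.   -7.3  23.8] 18.0 102.0
reading_spot 0.82 [496.7  54.7  18. ] 109.1 99.0
station 0.59 [531.4 -36.1   4.3] 48.4 4.0
104.5 [[378.0, 274.0], [417.0, 295.0], [341.0, 261.0]]
107.5 [[380.0, 272.0], [419.0, 291.0], [341.0, 260.0]]
110.5 [[381.0, 269.0], [421.0, 287.0], [341.0, 260.0]]
```

View pics/top3c.png

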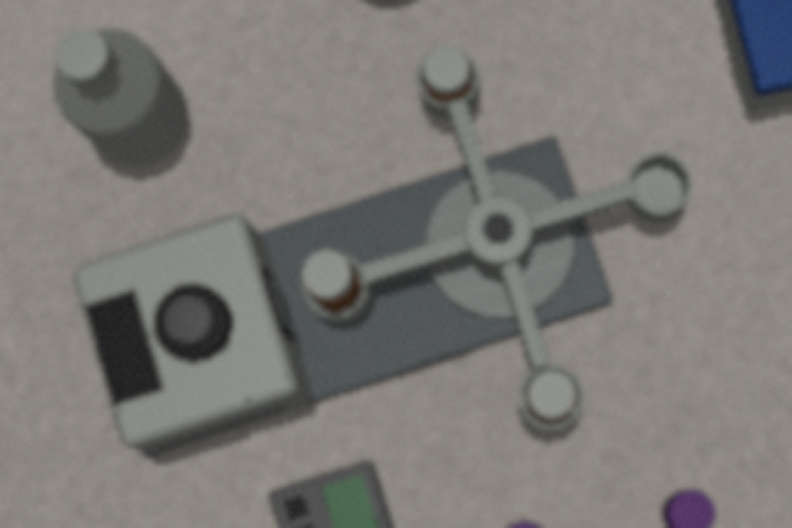

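The crop shows the tall vial at (333,280), on the foot's centre line between hub and button (190,320); estimates give about 107° against 107.6°, within 3 mm. Now the button.

```bash
cat > p4.py <<'E'
from h import *
psi=18.
robot.movep([474,134,170],down(psi)); robot.hold(0.2)
f0=np.array(robot.observe()["contact_force"])[2]
robot.servo_line([474,134,114],feed=100)
z=114; zc=None
while z>85:
    z-=1.5; robot.servo_line([474,134,z],feed=30); o=robot.observe()
    f=np.array(o["contact_force"])[2]-f0; print(z,o["tcp_pos"][2].round(1),f.round(1))
    if f>12: break
robot.hold(0.15); print(robot.observe()["contact_force"])
robot.servo_line([474,134,200],feed=150)
robot.goto_joints([-1.192, 0.468, -0.012, 1.603, 0.006, 1.071, -0.056]); print(robot.observe()["t"])
for c in ("top","scene"):
    im,out=look(c,["tall_vial","read_button_top","push_point"])
    for k,v in out.items():
        for cf,p in v[:2]: print(c,k,cf,p,np.degrees(np.arctan2(p[1]-A[1],p[0]-A[0])).round(1))
E
python3 p4.py
```

```text
112.5 113.0 -0.9
111.0 111.0 0.4
109.5 109.4 -0.6
108.0 107.9 -0.5
106.5 106.6 0.8
105.0 105.1 3.2
103.5 103.6 1.6
102.0 102.1 3.5
100.5 101.3 11.2
99.0 101.1 24.3
[-6.54597293 -1.69647371 25.73465584]
31.7167
top tall_vial 0.56 [494.8  62.2  23.4] 108.7
top read_button_top 0.62 [472.  137.  111.1] 108.0
top push_point 0.94 [580.1 -19.   53.2] 21.2
top push_point 0.44 [719.4  32.8  -6.5] 20.6
scene tall_vial 0.53 [498.3  60.8  22.2] 107.1
scene read_button_top 0.71 [471.8 139.6 106.2] 107.8
scene push_point 0.89 [577.5 -22.9  53.7] 18.2
scene push_point 0.25 [625.6  -7.   23.3] 18.2
```

The button met the finger at about 107 mm and hit its hard stop at 101 mm with 25 N, so it went fully down. The vial is still in place, so I hand the job in.

```bash
python3 -c "
from h import *
print(robot.job_done())"
```

```text
the job is handed in; nothing more can be done
None
```

The job is handed in (no verdict was returned): the tall vial stands in front of the reader's window, about 3 mm or less from centre by the camera estimates, and the button was pressed to its stop and released, with the arm parked clear at about 32 s of the 48 s limit.

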